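# Open the till by its concealed catch

## Task

Open the wooden cash till so that change can be given: one of the four dark inlay tiles in its front rail is the concealed catch, so feel along them with the closed fingertips for the one that gives, press that one in until the lid springs up, then push the lid back until it rests fully open. Only touch, press and push, without forcing anything, and leave the bell, the ribbon spool, the stamp and the ink tin where they stand.

Things in the scene. Friction and masses are not known exactly. Their poses are not given: they have to be found in the camera images.
- till: flip-top cash till of pale wood, 226 (x) x 240 (y) x 85 mm high, screwed down. Origin: centre of its underside; x points from the front rail to the hinged back, y left, z up. The front 66 mm of its top is a fixed rail with four pockets, each holding a dark tile 44 mm square, its face 1.5 mm below the rail; the rest of the top is the lid, level with the rail when shut
- slot1 (a point): middle of the leftmost (+y) tile pocket, at the level of the rail's top (85 mm up); axes as the till's. The tiles look alike: three are rigid, one, in any of the four pockets, is the catch. It yields downward at 2 N and is fully in, 6 mm further down, at 4.4 N; the lid is freed at about 4 mm. It springs back when let go
- slot2 (a point): middle of the second tile pocket from the left, as slot1; the pockets are 54 mm apart
- slot3 (a point): middle of the third tile pocket from the left, as slot1
- slot4 (a point): middle of the rightmost (-y) tile pocket, as slot1
- hinge_line (a point): middle of the lid's hinge line, 76 mm above the table at the till's back, along the till's y axis. The lid is a board 9 mm thick with its underside on this line; it reaches 151 mm forward of it and is 240 mm wide
- lid_edge (a point): on the lid: middle of the lower edge of the brass strike that runs along the lid's front edge, 22 mm below the lid's underside and 149 mm from the hinge line; it moves with the lid
- lid (a joint): angle of the lid, rad: 0 shut and caught; about 0.95, propped up by a sprung arm, once the catch has been pressed; 1.57 upright; 1.85 fully open against its stop, where it stays by its own weight (200 g, lightly damped hinge). Let go before it is upright it sinks back to 0.95
- catch (a joint): travel of the catch tile, m: 0 at rest, 0.006 fully pressed in; it does not tell which pocket it is in
- bell: brass counter bell with a black foot, 84 mm across, 66 mm high, loose, on the table to the right of the till; origin: centre of its underside
- ribbon: wooden spool of pink ribbon, 85x78 mm, 30 mm high, loose, on the table to the left of the till; origin: centre of its underside
- stamp: wooden hand stamp, foot 35x50 mm, 74 mm high, loose, upright on the table to the left of the till; origin: centre of its underside
- ink: round flat ink tin, 62 mm across, 20 mm high, loose, on the table to the right of the till; origin: centre of its underside

How it is judged:
On the way, in this order (a step that is already met when the one before it is completed fails the run):
1. the catch tile is pressed in (more than 3.5 mm) (value of joint catch above 0.0035 m), for 0.02 s.
2. the lid is pushed up past upright (1.6 rad) (value of joint lid above 1.6 rad), for 0.05 s.
At the end, for the whole second after the job is handed in: the lid rests fully open (over 1.78 rad) and still, the catch tile has sprung back (within 1 mm), and the bell, ribbon spool, stamp and ink tin are within 20 mm of where they stood (value of joint lid above 1.78 rad and velocity of joint lid below 0.1 rad/s and value of joint catch below 0.001 m and distance of each of bell, ribbon, stamp, ink from where it was at the start of the episode below 0.02 m); the robot touches nothing.
It fails at once if the bell, ribbon spool, stamp or ink tin is lifted or moved more than 20 mm (distance of any of bell, ribbon, stamp, ink from where it was at the start of the episode above 0.02 m).
It fails at once if the till is forced: the fingers press on it with more than 60 N (contact force between the fingers and anything else above 60 N).
It also fails if it takes over 54 s, if anything falls off the work surface, if the arm or the gripper's body presses on something with over 40 N, if the wrist force passes 120 N, or if a joint passes its speed limit or range.

## Robot

A 6-joint arm with a two-finger parallel gripper is mounted at the origin on a cart in front of the work surface, level with it; the furniture and walls round the work are solid. World frame = base frame: x ahead of the robot, y to its left, z up, the work surface at z = 0. Lengths are in m, angles in rad, forces in N, time in s.
With the tool pointing down it reaches from about 0.425 to 0.95 m from the base axis. Payload 3.5 kg.
Tool frame: the origin (TCP) lies at the very end of the fingers, on their centre line; the grasp point (between the pads) lies 19 mm behind it; y points along the fingers, z is the direction in which the jaws open and shut, and the axes are right-handed (so a half turn about y gives the same grasp; the last joint's range is limited). The gripper opens to 85 mm and grips with 20 to 120 N. Pads are 22 mm wide; open, the fingers measure 114 mm over their backs; the gripper's body (76 mm by 85 mm) begins 54 mm behind the grasp point. The pads swing forward as they close: fully open they stand 13 mm farther back than shut.
Start: joints at [1.063, 0.286, 1.577, -0, 1.279, -0.15], TCP at [0.236, 0.632, 0.231] pointing down, gripper open.
Joint ranges: [-2.77, 2.77], [-0.9, 2.22], [0.21, 2.48], [-1.53, 4.67], [0.24, 2.81], [-2.84, 2.84]. Speed limits (rad/s): [2.79, 2.79, 3.14, 3.14, 3.14, 3.14].

## Interface

Orientations are given as a unit quaternion [x, y, z, w].
In Python, from plant import ctrl, cams gives the robot as it stands.
- The arm moves only by the tool play_rows, never from a script. Its argument "steps" is a list of rows, each an object of numbers: "claw": the finger opening in cm, from 0 to 8.54; "tx", "ty", "tz": the shift along the tool's x, y, z in cm; "ax", "ay", "az": the turn, a rotation vector about the tool's x, y, z in degrees. A call has 1 to 12 rows; each row is the pose to reach, as a shift and turn from the pose commanded when the call began, along the tool's axes at that moment; what a row does not reach only later rows make up. A row lasts 1/12 s, in which the tool goes at most 41.7 mm and 7.16 degrees, less where a joint would pass 70% of its speed; a pose out of reach is approached as far as the arm can. A call with a gripper value outside its range is refused whole. The fingers move at their own pace and stop on an object; "grip_force" is the grip in N (left out, the last holds). Time passes only in rows, so rows that repeat a pose let the fingers close. It gives the time, the measured TCP pose, the force and the opening at its end, in the units of the state.
- ctrl.get_state(): the state, without advancing time (a new reading comes with each control period).
- cams.read_camera(name): name is "side" or "top" or "wrist"; returns (picture, depth): 420x560x3 uint8, blue, green, red; 420x560 float32, m along the optical axis (not along the pixel's ray), 0 where there is no reading.
- cams.camera_model(name): a dict with "intrinsics" (3x3 intrinsics, pixels), "distortion" ([k1, k2, p1, p2, k3] as OpenCV has them; the pictures are not rectified), "rvec" (rotation vector, rad) and "tvec" (3), from world to camera coordinates, as OpenCV has them; the wrist camera has in their place "tool_from_camera" (4x4, takes a point from camera to tool coordinates, whose origin is the TCP and whose axes are the tool frame's). Camera axes: x right, y down, z forward; pixel columns grow to the right and rows downward; lengths in m; the calibration is good to about 2 mm. A picture is of the moment at which its call begins: read the wrist's pose just before it. camera_model takes no time and is no camera call.
- ctrl.sign_off(): hands the job in, once; it reports no verdict.
The state is a dict: "time": time; "qpos": joint angles; "dq": joint speeds; "joint_efforts": joint torques, N m; "eef_pos": TCP position; "tcp_rot": TCP orientation; "contact_force": force on the tool from outside, world axes, zero at the start; "wrist_torque": the same for the moment, N m; "opening": opening from 0.0 (shut) to 1.0 (fully open).
Only numpy, scipy, OpenCV 4.12 (cv2) and the standard library are available. Lean on these libraries where they do the work, as an engineer would, in place of code of your own. Each camera call takes 0.05 s, during which the arm holds its last target.

## Working session

There is one attempt and no reset: what is moved stays moved. The work goes in short steps, Python scripts to look and compute and a tool call to move; the robot and the scene stay as the last step left them, time stands still between calls to the robot, and variables do not carry over. Pictures are saved under pics/ and viewed, and the job is handed in when it is done.

Besides the shell and the picture viewer there is one more tool, called after "Call:" by a JSON object that holds its "name" and its "arguments". play_rows: Moves the arm, as the interface text tells. Its arguments: {"type":"object","properties":{"steps":{"type":"array","items":{"type":"object","properties":{"claw":{"type":"number"},"tx":{"type":"number"},"ty":{"type":"number"},"tz":{"type":"number"},"ax":{"type":"number"},"ay":{"type":"number"},"az":{"type":"number"}}}},"grip_force":{"type":"number"}},"required":["steps"]}

```bash
ls; mkdir -p pics; python3 - <<'E'
from plant import ctrl,cams
import cv2,numpy as np
s=ctrl.get_state();print(s)
for n in ("top","side"):
    p,d=cams.read_camera(n);cv2.imwrite(f"pics/{n}0.png",p);np.save(f"pics/{n}0.npy",d)
    print(n,cams.camera_model(n))
print(cams.camera_model("wrist"))
E
```

```text
pics
{'time': 0.0, 'qpos': array([ 1.06298050e+00,  2.87208252e-01,  1.57818374e+00,  1.96447651e-05,
        1.27857142e+00, -1.50003749e-01]), 'dq': array([-0.00030245,  0.00155245, -0.00305747,  0.00085011, -0.00043355,
        0.00171142]), 'joint_efforts': array([ 1.02975893e-03, -4.05977225e+01, -2.92629164e+01, -9.38706103e-05,
        5.83382905e-03,  9.47963628e-06]), 'eef_pos': array([0.23605167, 0.63168359, 0.22991512]), 'tcp_rot': array([ 0.69661088, -0.12611083,  0.12555675, -0.69502866]), 'contact_force': array([ 0.1925134 , -0.85697901,  0.60017371]), 'wrist_torque': array([0.04111987, 0.03968102, 0.03096691]), 'opening': 0.9996874706068115}
top {'intrinsics': array([[386.8130403 ,   0.        , 290.7488196 ],
       [  0.        , 386.8130403 , 211.46680466],
       [  0.        ,   0.        ,   1.        ]]), 'distortion': array([0.01424829, 0.        , 0.        , 0.        , 0.        ]), 'rvec': array([ 2.15023527, -2.15092965,  0.15274286]), 'tvec': array([0.02550402, 0.56940884, 0.8750892 ])}
side {'intrinsics': array([[392.62656891,   0.        , 277.91695897]
[... 220 characters left out ...]
, -0.51368147,  0.21584186]), 'tvec': array([-0.50335034,  0.23644806,  0.81403745])}
{'intrinsics': array([[313.73096248,   0.        , 279.73309883],
       [  0.        , 313.73096248, 208.40522126],
       [  0.        ,   0.        ,   1.        ]]), 'distortion': array([0.01198502, 0.        , 0.        , 0.        , 0.        ]), 'tool_from_camera': array([[-1.21312241e-03,  9.49591073e-01,  3.13488951e-01,
        -8.06053403e-02],
       [ 1.21463294e-04, -3.13489040e-01,  9.49591811e-01,
        -1.42150326e-01],
       [ 9.99999257e-01,  1.19004850e-03,  2.64960118e-04,
         6.83880838e-04],
       [ 0.00000000e+00,  0.00000000e+00,  0.00000000e+00,
         1.00000000e+00]])}
```

View pics/top0.png

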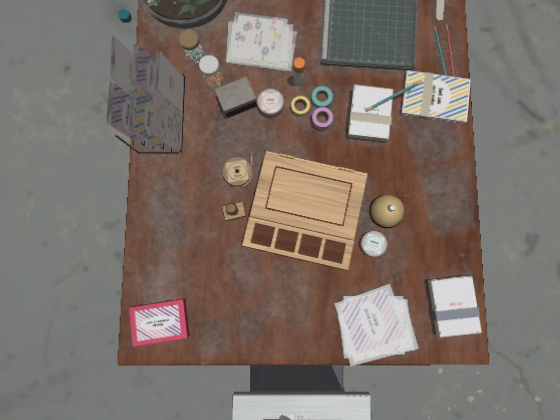

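View pics/side0.png

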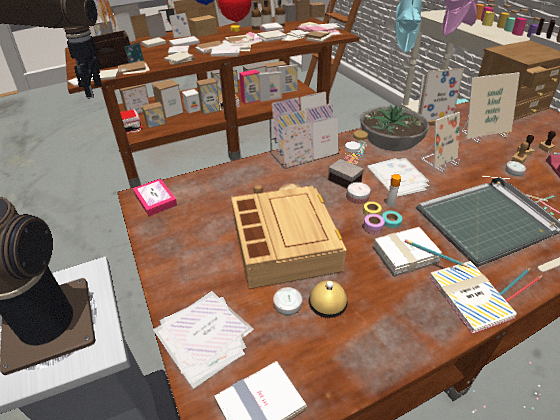

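Top view: the till's rail faces the robot, with tiles at about (263,235), (287,240), (311,245) and (335,250). The ribbon is at (237,171), stamp (233,211), bell (387,211) and ink (374,243). Next I measure the tiles.

```bash
cat > h.py <<'E'
import cv2,numpy as np
from scipy.spatial.transform import Rotation as R
from plant import ctrl,cams
def cast(n,uv,z):
    m=cams.camera_model(n);K=m['intrinsics'];D=m['distortion']
    Rm=cv2.Rodrigues(m['rvec'])[0];C=-Rm.T@m['tvec']
    q=cv2.undistortPoints(np.array(uv,float).reshape(-1,1,2),K,D).reshape(-1,2)
    r=np.c_[q,np.ones(len(q))]@Rm
    return C+r*((z-C[2])/r[:,2])[:,None]
def castd(n,uv,d):
    m=cams.camera_model(n);Rm=cv2.Rodrigues(m['rvec'])[0]
    q=cv2.undistortPoints(np.array(uv,float).reshape(-1,1,2),m['intrinsics'],m['distortion']).reshape(-1,2)
    return (np.c_[q,np.ones(len(q))]*np.array(d)[:,None]-m['tvec'])@Rm
E
python3 - <<'E'
from h import *
p=cv2.imread('pics/top0.png');d=np.load('pics/top0.npy')
roi=np.zeros(p.shape[:2],np.uint8);roi[218:268,245:352]=1
hsv=cv2.cvtColor(p,cv2.COLOR_BGR2HSV)
m=((hsv[...,2]<110)&(roi>0)).astype(np.uint8)
cs,_=cv2.findContours(m,cv2.RETR_EXTERNAL,cv2.CHAIN_APPROX_NONE)
for c in cs:
    if cv2.contourArea(c)>100:
        (x,y),wh,a=cv2.minAreaRect(c);print((x,y),wh,a,cast('top',[(x,y)],.0835), castd('top',[(x,y)],[d[int(y),int(x)]]))
for nm,uv,z in [('bell',(388,210),.06),('ink',(374,243),.02),('rib',(237,172),.03),('stamp',(234,210),.05)]:
    print(nm,cast('top',[uv],z),castd('top',[uv],[d[uv[1],uv[0]]]))
# till top corners
print(cast('top',[(265,152),(367,172),(348,268),(242,246)],.085))
# side tile centres
p=cv2.imread('pics/side0.png');hsv=cv2.cvtColor(p,cv2.COLOR_BGR2HSV)
m=np.zeros(p.shape[:2],np.uint8);m[185:262,230:275]=(hsv[185:262,230:275,2]<95)
cs,_=cv2.findContours(m,cv2.RETR_EXTERNAL,cv2.CHAIN_APPROX_NONE)
for c in cs:
    if cv2.contourArea(c)>60:
        (x,y),wh,a=cv2.minAreaRect(c);print('side',(x,y),wh,cast('side',[(x,y)],.0835))
s=ctrl.get_state();print(R.from_quat(s['tcp_rot']).as_matrix())
E
```

```text
(288.4606628417969, 265.3370666503906) (93.39164733886719, 18.288576126098633) 12.994616508483887 [[0.4432489  0.03055213 0.0835    ]] [[0.44331049 0.03081131 0.00137103]]
(333.4588317871094, 250.93528747558594) (19.740673065185547, 20.283000946044922) 12.52880859375 [[ 0.47484845 -0.06926521  0.0835    ]] [[ 0.47478773 -0.06908236  0.08512325]]
(309.6994323730469, 245.46908569335938) (19.712682723999023, 20.23735809326172) 12.994616508483887 [[ 0.48695082 -0.01664372  0.0835    ]] [[ 0.48695495 -0.01664786  0.08341962]]
(286.0084228515625, 239.9634552001953) (19.637731552124023, 20.162403106689453) 12.994616508483887 [[0.49919569 0.0360315  0.0835    ]] [[0.49920863 0.03603338 0.0833029 ]]
(262.4590148925781, 234.54916381835938) (19.81190299987793, 20.098201751708984) 13.240520477294922 [[0.51128807 0.08857931 0.0835    ]] [[0.51113534 0.08844422 0.08541685]]
bell [[ 0.56996005 -0.19950049  0.06      ]] [[ 0.57112667 -0.20158288  0.05188862]]
ink [[ 0.49609208 -0.173528    0.02      ]] [[ 0.49611696 -0.17362163  0.01956963]]
rib [[0.66732462 0.15545359 0.03      ]] [[0.66741597 0.15550547 0.02962785]]
stamp [[0.57144444 0.15798475 0.05      ]] [[0.56849867 0.155009   0.07047442]]
[[ 0.70084174  0.08445276  0.085     ]
 [ 0.65384367 -0.14833818  0.085     ]
 [ 0.43741624 -0.10048965  0.085     ]
 [ 0.48577007  0.13356629  0.085     ]]
[[ 9.36673378e-01 -1.02906859e-03  3.50202691e-01]
 [-3.50204068e-01 -1.87493606e-03  9.36671552e-01]
 [-3.07291618e-04 -9.99997713e-01 -2.11658670e-03]]
```

```bash
cat >> h.py <<'E'
yaw=np.arctan2(-.226,.974)
S={1:(.5113,.0886),2:(.4992,.0360),3:(.4870,-.0166),4:(.4748,-.0693)}
def rel(target,tilt=0):
    s=ctrl.get_state();M=R.from_quat(s['tcp_rot'])
    X=np.array([np.cos(yaw),np.sin(yaw),0]);Y=np.array([0,0,-1.]);Z=np.cross(X,Y)
    T=R.from_matrix(np.c_[X,Y,Z])
    print('shift cm',np.round(M.inv().apply(np.array(target)-s['eef_pos'])*100,2),'turn',np.round((M.inv()*T).as_rotvec(degrees=True),2))
    print(s['time'],s['eef_pos'],s['contact_force'],s['opening'])
E
python3 - <<'E'
from h import *
rel((*S[1],.15)); rel((*S[1],.10))
E
```

```text
shift cm [ 44.8    8.08 -41.22] turn [ 0.12 -7.44 -0.03]
0.1 [0.2360674  0.63174148 0.23006516] [-0.59402237  0.070761   -0.66763616] 0.9945759221380243
shift cm [ 44.81  13.08 -41.21] turn [ 0.12 -7.44 -0.03]
0.1 [0.2360674  0.63174148 0.23006516] [-0.59402237  0.070761   -0.66763616] 0.9945759221380243
```

Call:
{"name": "play_rows", "arguments": {"steps": [{"claw": 0, "tx": 3, "tz": -2.7}, {"claw": 0, "tx": 6, "tz": -5.4}, {"claw": 0, "tx": 9, "tz": -8.1}, {"claw": 0, "tx": 12, "tz": -10.8}, {"claw": 0, "tx": 15, "tz": -13.5, "ay": -2}, {"claw": 0, "tx": 18, "tz": -16.3, "ay": -4}, {"claw": 0, "tx": 21, "tz": -19, "ay": -6}, {"claw": 0, "tx": 24, "tz": -22, "ay": -7.4}, {"claw": 0, "tx": 27, "tz": -24.7, "ay": -7.4}, {"claw": 0, "tx": 30, "tz": -27.4, "ay": -7.4}, {"claw": 0, "tx": 33, "tz": -30.2, "ay": -7.4}, {"claw": 0, "tx": 36, "tz": -33, "ay": -7.4}], "grip_force": 30}}

```text
invalid input at $.steps[0]: expected keys claw, tx, ty, tz, ax, ay, az
```

```bash
python3 - <<'E'
from h import *
rel((*S[1],.10))
E
```

```text
shift cm [ 44.81  13.08 -41.21] turn [ 0.12 -7.44 -0.03]
0.1 [0.2360674  0.63174148 0.23006516] [-0.59402237  0.070761   -0.66763616] 0.9945759221380243
```

Call:
{"name": "play_rows", "arguments": {"steps": [{"claw": 0, "tx": 44.8, "ty": 0, "tz": -41.2, "ax": 0, "ay": -7.4, "az": 0}, {"claw": 0, "tx": 44.8, "ty": 0, "tz": -41.2, "ax": 0, "ay": -7.4, "az": 0}, {"claw": 0, "tx": 44.8, "ty": 0, "tz": -41.2, "ax": 0, "ay": -7.4, "az": 0}, {"claw": 0, "tx": 44.8, "ty": 0, "tz": -41.2, "ax": 0, "ay": -7.4, "az": 0}, {"claw": 0, "tx": 44.8, "ty": 0, "tz": -41.2, "ax": 0, "ay": -7.4, "az": 0}, {"claw": 0, "tx": 44.8, "ty": 0, "tz": -41.2, "ax": 0, "ay": -7.4, "az": 0}, {"claw": 0, "tx": 44.8, "ty": 0, "tz": -41.2, "ax": 0, "ay": -7.4, "az": 0}, {"claw": 0, "tx": 44.8, "ty": 0, "tz": -41.2, "ax": 0, "ay": -7.4, "az": 0}, {"claw": 0, "tx": 44.8, "ty": 0, "tz": -41.2, "ax": 0, "ay": -7.4, "az": 0}, {"claw": 0, "tx": 44.8, "ty": 0, "tz": -41.2, "ax": 0, "ay": -7.4, "az": 0}, {"claw": 0, "tx": 44.8, "ty": 0, "tz": -41.2, "ax": 0, "ay": -7.4, "az": 0}, {"claw": 0, "tx": 44.8, "ty": 0, "tz": -41.2, "ax": 0, "ay": -7.4, "az": 0}], "grip_force": 30}}

```text
time: 1.1
eef_pos: [0.4627, 0.1844, 0.231]
tcp_rot: [0.702, -0.081, 0.081, -0.702]
contact_force: [1.2, 1.0, 0.1]
opening: -0.0
```

```bash
python3 - <<'E'
from h import *
rel((*S[1],.10))
E
```

```text
shift cm [ 6.91 13.1  -8.23] turn [ 0.   -0.03 -0.01]
1.1 [0.46270482 0.18437254 0.23104678] [1.24950094 0.95699313 0.06515949] -0.0004393861511242723
```

Call:
{"name": "play_rows", "arguments": {"steps": [{"claw": 0, "tx": 6.9, "ty": 0, "tz": -8.2, "ax": 0, "ay": 0, "az": 0}, {"claw": 0, "tx": 6.9, "ty": 0, "tz": -8.2, "ax": 0, "ay": 0, "az": 0}, {"claw": 0, "tx": 6.9, "ty": 0, "tz": -8.2, "ax": 0, "ay": 0, "az": 0}, {"claw": 0, "tx": 6.9, "ty": 4, "tz": -8.2, "ax": 0, "ay": 0, "az": 0}, {"claw": 0, "tx": 6.9, "ty": 8, "tz": -8.2, "ax": 0, "ay": 0, "az": 0}, {"claw": 0, "tx": 6.9, "ty": 10, "tz": -8.2, "ax": 0, "ay": 0, "az": 0}, {"claw": 0, "tx": 6.9, "ty": 12, "tz": -8.2, "ax": 0, "ay": 0, "az": 0}, {"claw": 0, "tx": 6.9, "ty": 13.2, "tz": -8.2, "ax": 0, "ay": 0, "az": 0}, {"claw": 0, "tx": 6.9, "ty": 13.2, "tz": -8.2, "ax": 0, "ay": 0, "az": 0}, {"claw": 0, "tx": 6.9, "ty": 13.2, "tz": -8.2, "ax": 0, "ay": 0, "az": 0}]}}

```text
time: 1.93
eef_pos: [0.511, 0.0909, 0.0991]
tcp_rot: [0.703, -0.081, 0.08, -0.702]
contact_force: [1.5, 0.1, -0.3]
opening: 0.001
```

```bash
python3 - <<'E'
from h import *
rel((*S[1],.0835))
p,d=cams.read_camera('wrist');cv2.imwrite('pics/w1.png',p)
p,d=cams.read_camera('side');cv2.imwrite('pics/s1.png',cv2.resize(p[120:320,180:400],None,fx=3,fy=3)[:600])
E
```

```text
shift cm [ 0.09  1.56 -0.21] turn [ 0.01 -0.03 -0.06]
1.9333 [0.51096226 0.09088305 0.09912155] [ 1.45964322  0.13860742 -0.30829919] 0.001002784665720637
```

View pics/w1.png

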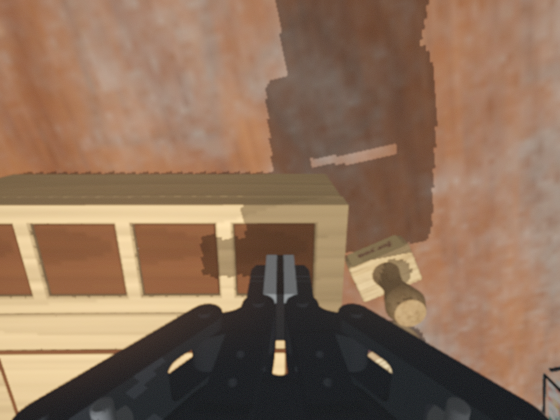

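View pics/s1.png

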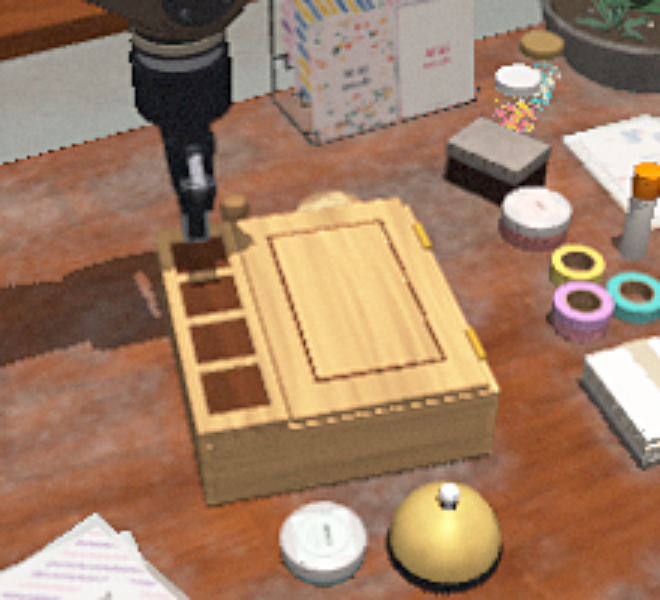

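The closed fingertips (wrist view, about (280,260)) hang over the leftmost tile (235–315 × 225–295). I'll probe down gently.

Call:
{"name": "play_rows", "arguments": {"steps": [{"claw": 0, "tx": 0.1, "ty": 0.7, "tz": -0.2, "ax": 0, "ay": 0, "az": 0}, {"claw": 0, "tx": 0.1, "ty": 1.2, "tz": -0.2, "ax": 0, "ay": 0, "az": 0}, {"claw": 0, "tx": 0.1, "ty": 1.4, "tz": -0.2, "ax": 0, "ay": 0, "az": 0}, {"claw": 0, "tx": 0.1, "ty": 1.5, "tz": -0.2, "ax": 0, "ay": 0, "az": 0}, {"claw": 0, "tx": 0.1, "ty": 1.6, "tz": -0.2, "ax": 0, "ay": 0, "az": 0}, {"claw": 0, "tx": 0.1, "ty": 1.65, "tz": -0.2, "ax": 0, "ay": 0, "az": 0}, {"claw": 0, "tx": 0.1, "ty": 1.65, "tz": -0.2, "ax": 0, "ay": 0, "az": 0}]}}

```text
time: 2.62
eef_pos: [0.5116, 0.0887, 0.0836]
tcp_rot: [0.703, -0.081, 0.08, -0.702]
contact_force: [-2.4, -0.4, 4.6]
opening: -0.001
```

Call:
{"name": "play_rows", "arguments": {"steps": [{"claw": 0, "tx": 0, "ty": 0.1, "tz": 0, "ax": 0, "ay": 0, "az": 0}, {"claw": 0, "tx": 0, "ty": 0.2, "tz": 0, "ax": 0, "ay": 0, "az": 0}, {"claw": 0, "tx": 0, "ty": 0.2, "tz": 0, "ax": 0, "ay": 0, "az": 0}]}}

```text
time: 2.87
eef_pos: [0.5116, 0.0887, 0.0835]
tcp_rot: [0.703, -0.081, 0.08, -0.702]
contact_force: [-8.2, -0.4, 15.5]
opening: -0.001
```

Slot1 is rigid: 15 N with no travel. On to slot2.

Call:
{"name": "play_rows", "arguments": {"steps": [{"claw": 0, "tx": 0, "ty": -1.7, "tz": 0, "ax": 0, "ay": 0, "az": 0}, {"claw": 0, "tx": 0, "ty": -1.7, "tz": -2.7, "ax": 0, "ay": 0, "az": 0}, {"claw": 0, "tx": 0, "ty": -1.7, "tz": -5.4, "ax": 0, "ay": 0, "az": 0}, {"claw": 0, "tx": 0, "ty": -1.7, "tz": -5.4, "ax": 0, "ay": 0, "az": 0}, {"claw": 0, "tx": 0, "ty": -1, "tz": -5.4, "ax": 0, "ay": 0, "az": 0}, {"claw": 0, "tx": 0, "ty": -0.6, "tz": -5.4, "ax": 0, "ay": 0, "az": 0}, {"claw": 0, "tx": 0, "ty": -0.4, "tz": -5.4, "ax": 0, "ay": 0, "az": 0}, {"claw": 0, "tx": 0, "ty": -0.3, "tz": -5.4, "ax": 0, "ay": 0, "az": 0}, {"claw": 0, "tx": 0, "ty": -0.2, "tz": -5.4, "ax": 0, "ay": 0, "az": 0}, {"claw": 0, "tx": 0, "ty": -0.1, "tz": -5.4, "ax": 0, "ay": 0, "az": 0}, {"claw": 0, "tx": 0, "ty": 0, "tz": -5.4, "ax": 0, "ay": 0, "az": 0}, {"claw": 0, "tx": 0, "ty": 0, "tz": -5.4, "ax": 0, "ay": 0, "az": 0}]}}

```text
time: 3.87
eef_pos: [0.499, 0.0367, 0.0835]
tcp_rot: [0.703, -0.082, 0.078, -0.702]
contact_force: [-11.0, -0.6, 19.0]
opening: -0.001
```

Slot2 is rigid as well (19 N at z 0.0835). Slot3 next.

Call:
{"name": "play_rows", "arguments": {"steps": [{"claw": 0, "tx": 0, "ty": -1.7, "tz": 0, "ax": 0, "ay": 0, "az": 0}, {"claw": 0, "tx": 0, "ty": -1.7, "tz": -2.7, "ax": 0, "ay": 0, "az": 0}, {"claw": 0, "tx": 0, "ty": -1.7, "tz": -5.4, "ax": 0, "ay": 0, "az": 0}, {"claw": 0, "tx": 0, "ty": -1.7, "tz": -5.4, "ax": 0, "ay": 0, "az": 0}, {"claw": 0, "tx": 0, "ty": -1, "tz": -5.4, "ax": 0, "ay": 0, "az": 0}, {"claw": 0, "tx": 0, "ty": -0.6, "tz": -5.4, "ax": 0, "ay": 0, "az": 0}, {"claw": 0, "tx": 0, "ty": -0.4, "tz": -5.4, "ax": 0, "ay": 0, "az": 0}, {"claw": 0, "tx": 0, "ty": -0.3, "tz": -5.4, "ax": 0, "ay": 0, "az": 0}, {"claw": 0, "tx": 0, "ty": -0.2, "tz": -5.4, "ax": 0, "ay": 0, "az": 0}, {"claw": 0, "tx": 0, "ty": -0.1, "tz": -5.4, "ax": 0, "ay": 0, "az": 0}, {"claw": 0, "tx": 0, "ty": -0.1, "tz": -5.4, "ax": 0, "ay": 0, "az": 0}]}}

```text
time: 4.78
eef_pos: [0.4872, -0.016, 0.0818]
tcp_rot: [-0.702, 0.081, -0.08, 0.703]
contact_force: [-0.6, 0.5, 0.3]
opening: 0.002
```

Slot3 gives (z 0.0818 at almost no force). I'll press further.

Call:
{"name": "play_rows", "arguments": {"steps": [{"claw": 0, "tx": 0, "ty": 0.1, "tz": 0, "ax": 0, "ay": 0, "az": 0}, {"claw": 0, "tx": 0, "ty": 0.2, "tz": 0, "ax": 0, "ay": 0, "az": 0}, {"claw": 0, "tx": 0, "ty": 0.3, "tz": 0, "ax": 0, "ay": 0, "az": 0}, {"claw": 0, "tx": 0, "ty": 0.4, "tz": 0, "ax": 0, "ay": 0, "az": 0}, {"claw": 0, "tx": 0, "ty": 0.4, "tz": 0, "ax": 0, "ay": 0, "az": 0}]}}

```text
time: 5.2
eef_pos: [0.4876, -0.0164, 0.0779]
tcp_rot: [-0.702, 0.08, -0.081, 0.703]
contact_force: [-1.4, 3.5, 3.5]
opening: 0.0
```

```bash
python3 - <<'E'
from h import *
rel((*S[3],.0775))
p,d=cams.read_camera('side');cv2.imwrite('pics/s2.png',cv2.resize(p[120:320,180:400],None,fx=3,fy=3)[:600])
E
```

```text
shift cm [-0.05  0.04 -0.03] turn [-0.03 -0.06  0.06]
5.2 [ 0.48758135 -0.01643851  0.07792755] [-1.37372326  3.52694786  3.50619894] 0.00047133773800725866
```

View pics/s2.png

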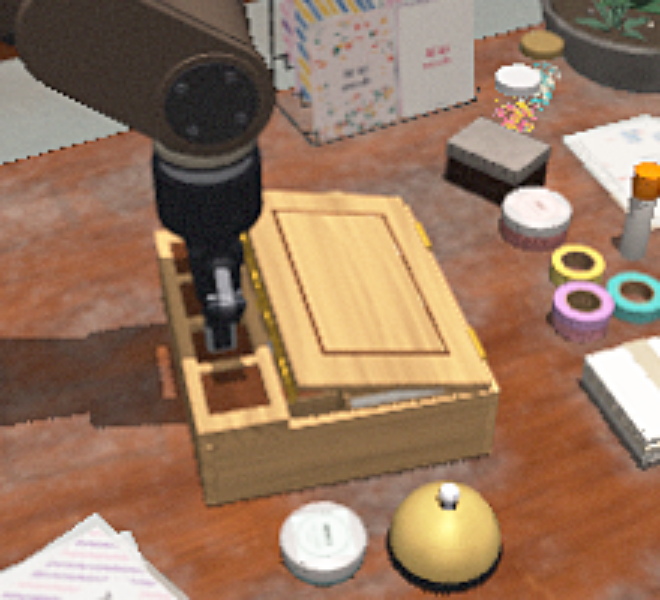

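Call:
{"name": "play_rows", "arguments": {"steps": [{"claw": 0, "tx": 0, "ty": 0, "tz": 0, "ax": 0, "ay": 0, "az": 0}, {"claw": 0, "tx": 0, "ty": 0, "tz": 0, "ax": 0, "ay": 0, "az": 0}, {"claw": 0, "tx": 0, "ty": -0.5, "tz": 0, "ax": 0, "ay": 0, "az": 0}, {"claw": 0, "tx": -0.5, "ty": -1.5, "tz": 0, "ax": 0, "ay": 0, "az": 0}, {"claw": 0, "tx": -1, "ty": -3, "tz": 0, "ax": 0, "ay": 0, "az": 0}, {"claw": 0, "tx": -1, "ty": -5, "tz": 1, "ax": 0, "ay": 0, "az": 0}, {"claw": 0, "tx": -1, "ty": -7, "tz": 2, "ax": 0, "ay": 0, "az": 0}, {"claw": 0, "tx": -1, "ty": -7.7, "tz": 2.7, "ax": 0, "ay": 0, "az": 0}, {"claw": 0, "tx": -1, "ty": -7.7, "tz": 2.7, "ax": 0, "ay": 0, "az": 0}, {"claw": 0, "tx": -1, "ty": -7.7, "tz": 2.7, "ax": 0, "ay": 0, "az": 0}]}}

```text
time: 6.08
eef_pos: [0.4833, 0.0119, 0.1543]
tcp_rot: [0.703, -0.08, 0.08, -0.702]
contact_force: [-0.0, -0.5, 0.5]
opening: -0.006
```

```bash
python3 - <<'E'
from h import *
X=np.array([np.cos(yaw),np.sin(yaw),0]);h=np.array([.6723,-.0319,0.076])
for t in (.95,1.2,1.4,1.57,1.7,1.8,1.85):
    px=-.149*np.cos(t)-.022*np.sin(t);pz=.149*np.sin(t)-.022*np.cos(t)
    print(t,px,pz+.076);rel(h+X*(px-.011)+[0,0,pz-.03])
p,d=cams.read_camera('side');cv2.imwrite('pics/s3.png',cv2.resize(p[120:320,180:400],None,fx=3,fy=3)[:600])
p,d=cams.read_camera('wrist');cv2.imwrite('pics/w3.png',p)
E
```

```text
0.95 -0.10456592143548486 0.18440188224541126
shift cm [ 7.84 -0.01  0.  ] turn [ 0.05  0.02 -0.01]
6.0833 [0.48331758 0.01192215 0.15428364] [-0.01396704 -0.52379246  0.51959992] -0.006136057014506258
1.2 -0.07449616530830334 0.20690195321062987
shift cm [10.85 -2.26 -0.  ] turn [ 0.05  0.02 -0.01]
6.0833 [0.48331758 0.01192215 0.15428364] [-0.01396704 -0.52379246  0.51959992] -0.006136057014506258
1.4 -0.04700499835188204 0.21909273262447526
shift cm [13.6  -3.48 -0.  ] turn [ 0.05  0.02 -0.01]
6.0833 [0.48331758 0.01192215 0.15428364] [-0.01396704 -0.52379246  0.51959992] -0.006136057014506258
1.57 -0.022118645704399614 0.22498243356920722
shift cm [ 1.609e+01 -4.070e+00 -1.000e-02] turn [ 0.05  0.02 -0.01]
6.0833 [0.48331758 0.01192215 0.15428364] [-0.01396704 -0.52379246  0.51959992] -0.006136057014506258
1.7 -0.0026187961799211366 0.22659263563191934
shift cm [ 1.804e+01 -4.230e+00 -1.000e-02] turn [ 0.05  0.02 -0.01]
6.0833 [0.48331758 0.01192215 0.15428364] [-0.01396704 -0.52379246  0.51959992] -0.006136057014506258
1.8 0.012428464229949688 0.22610174308409897
shift cm [ 1.954e+01 -4.190e+00 -1.000e-02] turn [ 0.05  0.02 -0.01]
6.0833 [0.48331758 0.01192215 0.15428364] [-0.01396704 -0.52379246  0.51959992] -0.006136057014506258
1.85 0.01991489231139583 0.22529299067345898
shift cm [ 2.029e+01 -4.110e+00 -1.000e-02] turn [ 0.05  0.02 -0.01]
6.0833 [0.48331758 0.01192215 0.15428364] [-0.01396704 -0.52379246  0.51959992] -0.006136057014506258
```

View pics/s3.png

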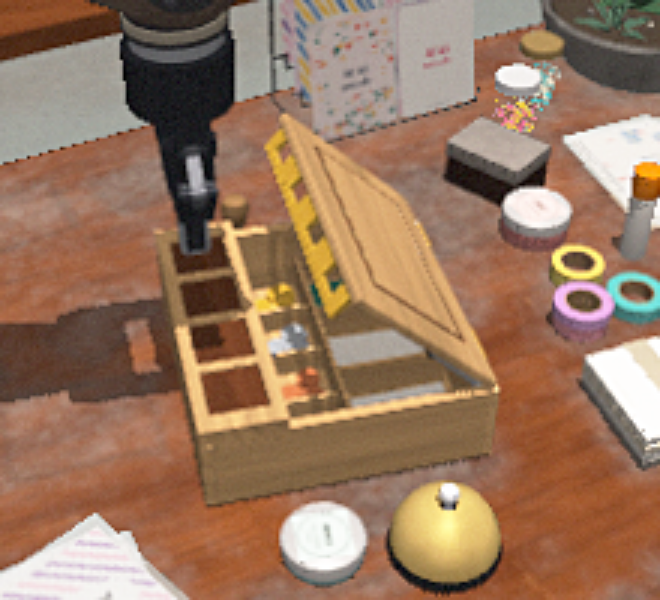

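View pics/w3.png

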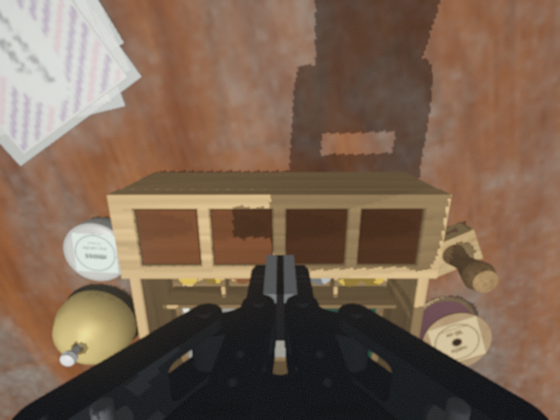

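The lid is propped up, with its brass strike running from (285,130) to (340,310) in the side crop. Now I push it back along the arc.

Call:
{"name": "play_rows", "arguments": {"steps": [{"claw": 0, "tx": 3, "ty": 0, "tz": 0, "ax": 0, "ay": 0, "az": 0}, {"claw": 0, "tx": 6, "ty": 0, "tz": 0, "ax": 0, "ay": 0, "az": 0}, {"claw": 0, "tx": 7.2, "ty": 0, "tz": 0, "ax": 0, "ay": 0, "az": 0}, {"claw": 0, "tx": 8, "ty": -0.2, "tz": 0, "ax": 0, "ay": 0, "az": 0}, {"claw": 0, "tx": 8.7, "ty": -0.7, "tz": 0, "ax": 0, "ay": 0, "az": 0}, {"claw": 0, "tx": 9.4, "ty": -1.2, "tz": 0, "ax": 0, "ay": 0, "az": 0}, {"claw": 0, "tx": 10.1, "ty": -1.7, "tz": 0, "ax": 0, "ay": 0, "az": 0}, {"claw": 0, "tx": 10.8, "ty": -2.2, "tz": 0, "ax": 0, "ay": 0, "az": 0}, {"claw": 0, "tx": 10.8, "ty": -2.2, "tz": 0, "ax": 0, "ay": 0, "az": 0}]}}

```text
time: 6.93
eef_pos: [0.5908, -0.0129, 0.1787]
tcp_rot: [0.703, -0.079, 0.082, -0.702]
contact_force: [-1.0, -1.9, 0.5]
opening: -0.002
```

```bash
python3 - <<'E'
from h import *
rel((.6723,-.0319,.2))
p,d=cams.read_camera('side');cv2.imwrite('pics/s4.png',cv2.resize(p[120:320,180:400],None,fx=3,fy=3)[:600])
E
```

```text
shift cm [ 8.38 -2.09  0.  ] turn [-0.01 -0.05  0.25]
6.9333 [ 0.59075068 -0.01291823  0.17874147] [-1.01685275 -1.9118535   0.50018976] -0.0015725299807030652
```

View pics/s4.png

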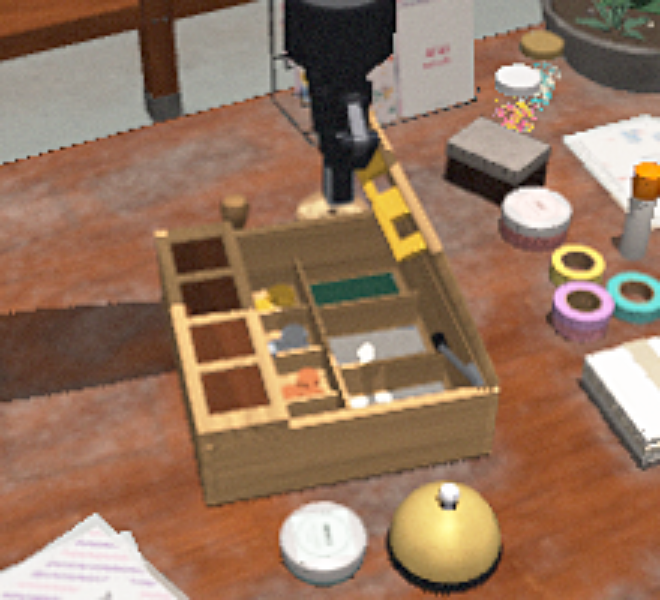

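The lid is following (about 1.25 rad). I'll carry on past upright to the stop.

Call:
{"name": "play_rows", "arguments": {"steps": [{"claw": 0, "tx": 0.9, "ty": -0.4, "tz": 0, "ax": 0, "ay": 0, "az": 0}, {"claw": 0, "tx": 1.8, "ty": -0.8, "tz": 0, "ax": 0, "ay": 0, "az": 0}, {"claw": 0, "tx": 2.7, "ty": -1.2, "tz": 0, "ax": 0, "ay": 0, "az": 0}, {"claw": 0, "tx": 3.6, "ty": -1.5, "tz": 0, "ax": 0, "ay": 0, "az": 0}, {"claw": 0, "tx": 4.5, "ty": -1.7, "tz": 0, "ax": 0, "ay": 0, "az": 0}, {"claw": 0, "tx": 5.3, "ty": -1.8, "tz": 0, "ax": 0, "ay": 0, "az": 0}, {"claw": 0, "tx": 6, "ty": -1.9, "tz": 0, "ax": 0, "ay": 0, "az": 0}, {"claw": 0, "tx": 6.7, "ty": -2, "tz": 0, "ax": 0, "ay": 0, "az": 0}, {"claw": 0, "tx": 7.4, "ty": -2, "tz": 0, "ax": 0, "ay": 0, "az": 0}, {"claw": 0, "tx": 8, "ty": -2, "tz": 0, "ax": 0, "ay": 0, "az": 0}, {"claw": 0, "tx": 8.5, "ty": -2, "tz": 0, "ax": 0, "ay": 0, "az": 0}, {"claw": 0, "tx": 8.5, "ty": -2, "tz": 0, "ax": 0, "ay": 0, "az": 0}]}}

```text
time: 7.98
eef_pos: [0.6723, -0.032, 0.1966]
tcp_rot: [0.703, -0.081, 0.081, -0.702]
contact_force: [-0.9, 0.0, 0.8]
opening: -0.001
```

```bash
python3 - <<'E'
from h import *
rel((.6723,-.0319,.2))
p,d=cams.read_camera('side');cv2.imwrite('pics/s5.png',cv2.resize(p[120:320,180:400],None,fx=3,fy=3)[:600])
E
```

```text
shift cm [-0.   -0.34  0.01] turn [ 0.   -0.05  0.01]
7.9833 [ 0.67231111 -0.03199311  0.1965902 ] [-0.8540509   0.00191088  0.81950279] -0.0006774636154682933
```

View pics/s5.png

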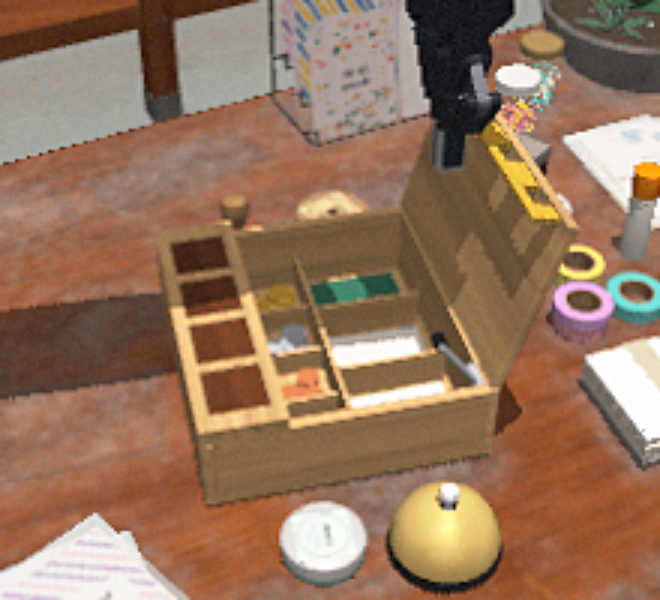

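The lid is well past upright. I'll back off toward the robot, then check.

Call:
{"name": "play_rows", "arguments": {"steps": [{"claw": 0, "tx": -1, "ty": 0, "tz": 0, "ax": 0, "ay": 0, "az": 0}, {"claw": 0, "tx": -3, "ty": 0, "tz": 0, "ax": 0, "ay": 0, "az": 0}, {"claw": 0, "tx": -6, "ty": -1, "tz": 0, "ax": 0, "ay": 0, "az": 0}, {"claw": 0, "tx": -9, "ty": -3, "tz": 0, "ax": 0, "ay": 0, "az": 0}, {"claw": 0, "tx": -12, "ty": -5, "tz": 0, "ax": 0, "ay": 0, "az": 0}, {"claw": 0, "tx": -15, "ty": -6, "tz": 0, "ax": 0, "ay": 0, "az": 0}, {"claw": 0, "tx": -17, "ty": -6, "tz": 0, "ax": 0, "ay": 0, "az": 0}, {"claw": 0, "tx": -17, "ty": -6, "tz": 0, "ax": 0, "ay": 0, "az": 0}, {"claw": 0, "tx": -17, "ty": -6, "tz": 0, "ax": 0, "ay": 0, "az": 0}, {"claw": 0, "tx": -17, "ty": -6, "tz": 0, "ax": 0, "ay": 0, "az": 0}]}}

```text
time: 8.87
eef_pos: [0.5064, 0.0067, 0.2568]
tcp_rot: [0.703, -0.081, 0.081, -0.702]
contact_force: [0.0, -0.3, -1.2]
opening: -0.003
```

```bash
python3 - <<'E'
from h import *
rel((.5,0,.25))
p,d=cams.read_camera('side');cv2.imwrite('pics/s6.png',p)
p,d=cams.read_camera('top');cv2.imwrite('pics/t6.png',p)
# lid angle from depth: heights over a lid patch in the side/top views
m=cams.camera_model('top');v,u=np.mgrid[100:200,260:390]
P=castd('top',np.c_[u.ravel(),v.ravel()],d[100:200,260:390].ravel())
X=np.array([np.cos(yaw),np.sin(yaw)]);Y=np.array([-X[1],X[0]])
q=P[:,:2]-[.6723,-.0319];a=q@X;b=q@Y;z=P[:,2]-.076
k=(abs(b)<.11)&(a>-.02)&(a<.12)&(z>.03)&(z<.16)
print(k.sum(),a[k].min(),a[k].max(),z[k].max())
i=np.argsort(-z[k])[:200];print('top edge',np.median(a[k][i]),np.median(z[k][i]))
E
```

```text
shift cm [-0.47  0.68 -0.79] turn [ 0.   -0.04  0.03]
8.8667 [0.50638643 0.00667257 0.2567642 ] [ 0.04027666 -0.32928318 -1.16310124] -0.0025417909017969097
3886 0.007606582282405522 0.050692278118653 0.15285250509873188
top edge 0.022496402740266354 0.1495672179440056
```

View pics/s6.png

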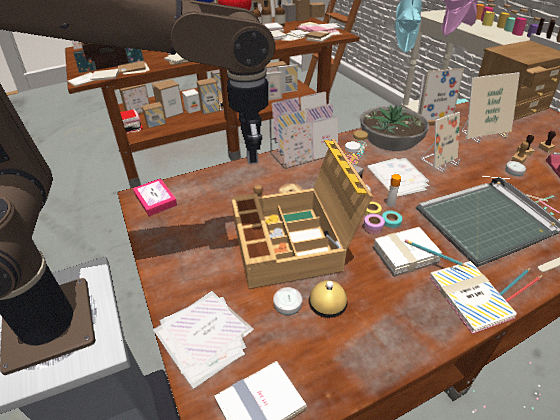

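View pics/t6.png

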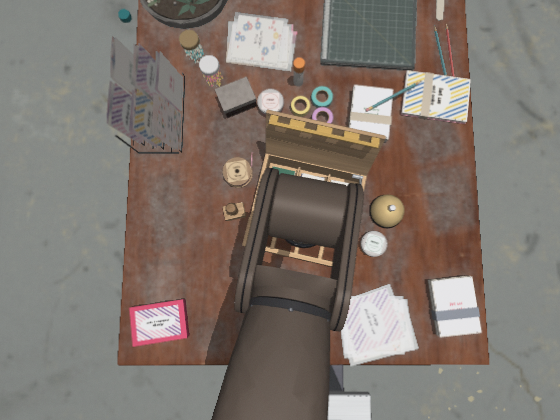

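The depth reading puts the strike edge 22 mm behind and 150 mm above the hinge, against 20 and 149 mm expected at 1.85 rad. The four objects are at their first pixels (237,171), (233,211), (387,211) and (374,243), and the tool is clear.

```bash
python3 - <<'E'
from plant import ctrl
print(ctrl.get_state()['time']);print(ctrl.sign_off())
E
```

```text
8.9667
the job is handed in; nothing more can be done
None
```

The till is open and the job is handed in at about 9 s of robot time; the hand-in gave no verdict.

- **Finding the catch:** I felt along the tiles with closed fingertips. Slots 1 and 2 were rigid, reading 15 N and 19 N with no travel. Slot 3 gave way, so slot 4 was not touched.
- **Opening the lid:** I pressed slot 3 in about 5.6 mm at roughly 3.5 N and the lid sprang up. I then pushed it by its brass strike past upright to the stop and backed the arm away.
- **Last checks:** Depth from the top camera puts the strike edge 22 mm behind and 150 mm above the hinge; 20 and 149 mm are expected fully open at 1.85 rad. The bell, ribbon spool, stamp and ink tin look unmoved in the top view. The tool is clear, with only about 1 N of sensor noise.
- **Not checked:** The catch tile's return was not measured, but nothing has touched it since I lifted off. The lid's stillness was judged from a single reading. No check failed or disagreed.

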